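# Clip down the biscuit tub

### The job

Close up the biscuit tub on the breakfast counter: set the loose blue lid on it so that it sits fully down on the rim, then fold all three orange clips flat over the lid's edge. Last of all, shut the vent by pressing the red end of the rocker on the lid right down so that the green end tips up. Leave everything else on the counter where it is.

Things in the scene. Friction and masses are not known exactly. Their poses are not given: they have to be found in the camera images.
- tub: round white open biscuit tub fixed to the counter: outside diameter 170 mm, mouth 160 mm, rim 80 mm above the counter. Origin: centre of its underside, z up. Three orange clips are hinged 120 deg apart on grey brackets outside the rim; the brackets (60 mm wide) lie 91 to 101 mm from the tub's axis, up to 85 mm high.
- lid: loose round blue lid, diameter 170 mm, right way up on the counter. Origin: centre of its underside, z up. A grey plug 8 mm deep below (140 mm wide, 150 at its top), then the plate, z 8 to 14 mm, whose edge rests on the tub rim: seated, this origin is 72 mm above the counter. Any yaw will do. On top a white fin handle and the vent rocker. 0.17 to 0.35 kg.
- lid_handle (a point): grasp point in the lid's white upright fin handle, at lid x = -5, y = 0, z = 38 mm; axes as the lid's. The fin is 38 mm long along x, 12 mm thick along y (pinch across this), from z 14 to 48 mm.
- vent (a joint): vent rocker of the lid, a 60 x 20 x 5 mm seesaw bar lying along the lid's y, pivoted at its middle (lid x = 38, y = 0, z = 28 mm). In rad: about -0.2 = vent open, red end (lid +y) up; +0.22 = shut, red end fully pressed down, green end tipped up. Stops at -0.22 and +0.22; small white cheeks hold it at the pivot. Stays where left, moves at about 1 N.
- vent_red (a point): top face of the rocker's red end, 26 mm from its pivot, 4 mm from the end of the bar; axes tilt with the rocker.
- vent_green (a point): top face of the rocker's green end, 26 mm from its pivot; axes tilt with the rocker.
- clip_a (a joint): orange clip flap at 0 deg (the tub's own +x side): a plate 60 mm wide, 36 mm from hinge axis to edge, 5 mm thick. In rad: 0 = folded flat inwards, level over the lid's edge (top 91.5 mm above the counter; seated lid's top 86 mm); 1.57 = upright; more = leaning outwards, stop at 2.1. Stays where it is left; moves at 1 to 2 N pushed near its edge.
- hinge_a (a point): middle of the hinge axis of clip a, 96 mm from the tub's axis and 89 mm above the counter; axes as the tub's. The hinge axis is level and tangent to the rim.
- edge_a (a point): middle of the free edge of clip a, 36 mm from its hinge.
- clip_b (a joint): orange clip flap at +120 deg (anticlockwise from above) from clip a: a plate 60 mm wide, 36 mm from hinge axis to edge, 5 mm thick. In rad: 0 = folded flat inwards, level over the lid's edge (top 91.5 mm above the counter; seated lid's top 86 mm); 1.57 = upright; more = leaning outwards, stop at 2.1. Stays where it is left; moves at 1 to 2 N pushed near its edge.
- hinge_b (a point): middle of the hinge axis of clip b, 96 mm from the tub's axis and 89 mm above the counter; axes as the tub's. The hinge axis is level and tangent to the rim.
- edge_b (a point): middle of the free edge of clip b, 36 mm from its hinge.
- clip_c (a joint): orange clip flap at -120 deg from clip a: a plate 60 mm wide, 36 mm from hinge axis to edge, 5 mm thick. In rad: 0 = folded flat inwards, level over the lid's edge (top 91.5 mm above the counter; seated lid's top 86 mm); 1.57 = upright; more = leaning outwards, stop at 2.1. Stays where it is left; moves at 1 to 2 N pushed near its edge.
- hinge_c (a point): middle of the hinge axis of clip c, 96 mm from the tub's axis and 89 mm above the counter; axes as the tub's. The hinge axis is level and tangent to the rim.
- edge_c (a point): middle of the free edge of clip c, 36 mm from its hinge.
- bowl_big: bystander: white open bowl, 150 mm across, 65 tall, loose. Leave it where it is.
- bowl_blue: bystander: blue open bowl, 120 mm across, 50 tall, loose. Leave it where it is.
- mug: bystander: white mug, 76 mm across, 85 tall, handle at its +y, loose. Leave it where it is.
- jar: bystander: closed amber glass jar with steel cap, 76 mm across, 120 tall, loose. Leave it where it is.
- sugar_cup: bystander: small blue cup, 68 mm across, 55 tall, loose. Leave it where it is.
- spatula: bystander: spatula, 200 mm long, lying on the counter, loose. Leave it where it is.

How it is judged:
By the outcome, as a careful person would: the job done as asked, in the order asked, and still so for the second after the job is handed in, with the robot touching nothing.
It also fails if it takes over 61 s, if anything falls off the work surface, if the arm or the gripper's body presses on something with over 40 N, if the wrist force passes 120 N, or if a joint passes its speed limit or range.

### The arm

A 7-joint arm with a two-finger parallel gripper is mounted at the origin on the work surface. World frame = base frame: x ahead of the robot, y to its left, z up, the work surface at z = 0. Lengths are in m, angles in rad, forces in N, time in s.
With the tool pointing down it reaches from about 0.425 to 1.025 m from the base axis. Payload 9.4 kg.
Tool frame: the origin (TCP) lies on the mounting face of the last link; the fingertips stand 186 mm ahead of it and the grasp point (between the pads) lies 167 mm ahead of it; x points along the fingers, y is the direction in which the jaws open and shut, and the axes are right-handed (so a half turn about x gives the same grasp; the last joint's range is limited). The gripper opens to 93 mm and grips with 3 to 60 N. Pads are 15 mm wide; open, the fingers measure 128 mm over their backs; the gripper's body (75 mm by 188 mm) begins 65 mm behind the grasp point.
Start: joints at [-1.219, 0.599, -0.003, 1.599, 0.002, 0.943, -0.08], TCP at [0.301, 0.659, 0.405] pointing down, gripper open.
Joint ranges: [-2.57, 2.57], [-0.35, 1.97], [-1.29, 1.29], [0.11, 2.56], [-1.05, 4.19], [0.11, 1.86], [-2.63, 2.63]. Speed limits (rad/s): [2.22, 2.22, 3.01, 3.01, 3.14, 3.14, 3.14].

### API

Orientations are given as a rotation vector (axis times angle).
In Python, from plant import observe, read_camera, ticket gives the robot as it stands.
- The arm moves only by the tool play_rows, never from a script. Its argument "deltas" is text: rows parted by semicolons, each of 6 numbers parted by spaces: the shift along the world's x, y, z in cm, then the turn, a rotation vector about the world's x, y, z in degrees. A call has 1 to 20 rows; each row shifts and turns the commanded pose from where the row before left it; what a row does not reach is not made up. A row lasts 1/12 s, in which the tool goes at most 41.7 mm and 7.16 degrees, less where a joint would pass 70% of its speed; a pose out of reach is approached as far as the arm can. A call is refused whole if a number of a shift passes 4.17 or a number of a turn 7.16, either way. A call with a gripper value outside its range is refused whole. "jaw" is the finger opening in cm, from 0 to 9.3, set as the call begins (left out, the last holds). The fingers move at their own pace and stop on an object; "newtons" is the grip in N (left out, the last holds). Time passes only in rows, so rows that do not move let the fingers close. It gives the time, the measured TCP pose, the force and the opening at its end, in the units of the state.
- observe(): the state, without advancing time (a new reading comes with each control period).
- read_camera(name): name is "scene" or "top" or "wrist"; returns a dict with "image" (480x640x3 uint8, red, green, blue), "depth" (480x640 float32, m along the optical axis (not along the pixel's ray), 0 where there is no reading), "fov_y" (degrees; the focal length in pixels is half the picture's height over the tangent of half this angle, whatever the lens; pixels are square), "cx", "cy" (the principal point, pixels), "extrinsics" (4x4, takes a point from camera to world coordinates). Camera axes: x right, y down, z forward; pixel columns grow to the right and rows downward; lengths in m; the calibration is good to about 2 mm. A picture is of the moment at which its call begins.
- ticket.hand_in(): hands the job in, once; it reports no verdict.
The state is a dict: "t": time; "joints": joint angles; "qvel": joint speeds; "joint_efforts": joint torques, N m; "eef_pos": TCP position; "orientation": TCP orientation; "wrist_force": force on the tool from outside, world axes, zero at the start; "torque": the same for the moment, N m; "grip_width": finger opening in m.
Only numpy, scipy, OpenCV 4.12 (cv2) and the standard library are available. Lean on these libraries where they do the work, as an engineer would, in place of code of your own. Each camera call takes 0.05 s, during which the arm holds its last target.

## Working session

There is one attempt and no reset: what is moved stays moved. The work goes in short steps, Python scripts to look and compute and a tool call to move; the robot and the scene stay as the last step left them, time stands still between calls to the robot, and variables do not carry over. Pictures are saved under pics/ and viewed, and the job is handed in when it is done.

Besides the shell and the picture viewer there is one more tool, called after "Request:" as name(argument=value, ...), one argument or row to a line, values as JSON. play_rows: Moves the arm, as the interface text tells. Its arguments: {"type":"object","properties":{"deltas":{"type":"string"},"jaw":{"type":"number"},"newtons":{"type":"number"}},"required":["deltas"]}

```bash
ls; mkdir -p pics
cat > h.py <<'E'
import numpy as np, cv2
from plant import observe, read_camera, ticket
def shot(n,f):
    d=read_camera(n); cv2.imwrite('pics/'+f+'.png',d['image'][:,:,::-1]); 
    np.savez('pics/'+f+'.npz',**d); return d
def cloud(d):
    f=240/np.tan(np.radians(float(d['fov_y']))/2)
    v,u=np.mgrid[0:480,0:640]; z=d['depth']
    P=np.stack([(u-d['cx'])*z/f,(v-d['cy'])*z/f,z],-1)
    E=d['extrinsics']; return P@E[:3,:3].T+E[:3,3]
E
python3 - <<'E'
from h import *
print(observe())
for n in ['scene','top','wrist']:
    d=shot(n,n+'0'); print(n,d['fov_y'],d['cx'],d['cy'],d['extrinsics'].round(3).tolist())
E
```

```text
pics
{'t': 0.0, 'joints': array([-1.21869064,  0.60012321, -0.00254351,  1.60012358,  0.00184589,
        0.94290756, -0.07980288]), 'qvel': array([ 1.70415583e-03, -9.01096904e-05,  4.72470876e-04,  5.01127107e-04,
        1.14205882e-03,  7.00926552e-04, -3.63873653e-04]), 'joint_efforts': array([-1.10603840e-03, -7.65062785e+01,  1.49682585e+00, -2.52342778e+01,
       -5.24132210e-02,  1.69453130e-02,  1.98638895e-04]), 'eef_pos': array([0.30135806, 0.65917899, 0.40386339]), 'orientation': array([ 0.33503067,  1.54467045, -0.33748524]), 'wrist_force': array([-0.1304947 ,  0.18661841,  0.27852362]), 'torque': array([ 0.0156934 , -0.01018336, -0.00213271]), 'grip_width': 0.09291040648629166}
scene 57.711673192595825 325.15493406053355 236.35632013209855 [[-0.875, 0.361, -0.324, 0.962], [0.485, 0.63, -0.606, 0.756], [-0.014, -0.687, -0.726, 0.968], [0.0, 0.0, 0.0, 1.0]]
top 57.68450357908084 315.23979396691794 243.92248630474418 [[-0.02, -0.988, 0.154, 0.405], [-1.0, 0.023, 0.019, -0.011], [-0.022, -0.154, -0.988, 1.099], [0.0, 0.0, 0.0, 1.0]]
wrist 65.12650101108733 324.93784321564056 240.2679090189411 [[0.415, 0.881, 0.228, 0.238], [0.91, -0.402, -0.106, 0.688], [-0.002, 0.251, -0.968, 0.384], [0.0, 0.0, 0.0, 1.0]]
```

View pics/scene0.png

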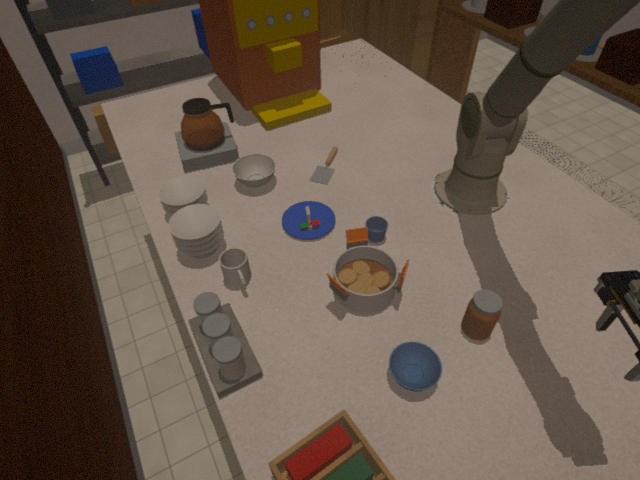

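View pics/top0.png

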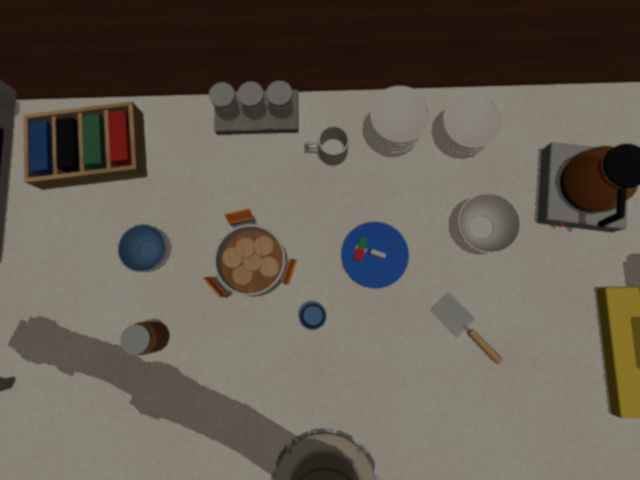

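View pics/wrist0.png

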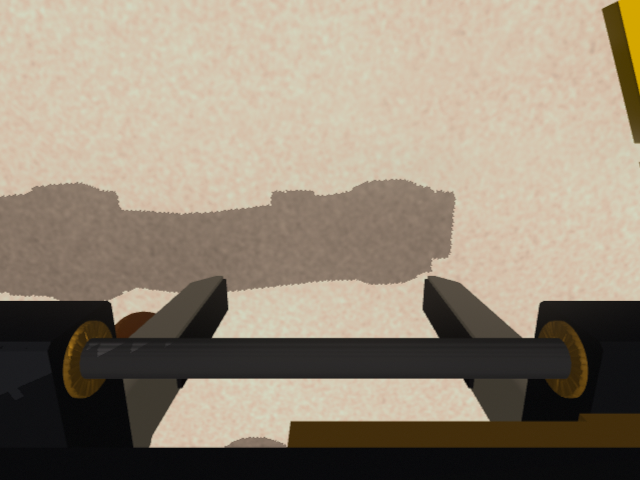

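Scene view: tub (365,280), lid (308,220), cup (376,228). Top view: tub (251,260), lid (375,255), clips at (240,216), (290,271) and (217,287). Next I zoom in and measure.

Run:
```python
from h import *
d=dict(np.load('pics/top0.npz')); P=cloud(d); im=d['image']
hsv=cv2.cvtColor(im,cv2.COLOR_RGB2HSV)
def circ(m,zr):
    q=P[m&(P[...,2]>zr[0])&(P[...,2]<zr[1])][:,:2]
    c,r=cv2.minEnclosingCircle(q.astype(np.float32)); return np.round(c,4),round(r,4),len(q)
v,u=np.mgrid[0:480,0:640]
box=lambda a,b,c,e:(u>=a)&(u<b)&(v>=c)&(v<e)
print('table z',np.median(P[400:440,520:560,2]))
m=box(335,415,215,295)
print('lid',circ(m,(0.008,0.02)), np.median(P[m&(hsv[...,1]>150)][:,2]))
m=box(210,295,220,300)&(hsv[...,1]<90)
print('tub',circ(m,(0.075,0.083)))
q=P[m&(P[...,2]>.072)&(P[...,2]<.083)]; x=q[:,:2]
A=np.c_[2*x,np.ones(len(x))]; s=np.linalg.lstsq(A,(x**2).sum(1),rcond=None)[0]; print('fit',s[:2],np.sqrt(s[2]+s[0]**2+s[1]**2))
for n,b in dict(c1=(222,258,205,228),c2=(282,300,255,290),c3=(203,232,272,300)).items():
    mm=box(*b)&(hsv[...,1]>150)&(P[...,2]>.05); q=P[mm]; print(n,len(q),q.mean(0).round(4),q[:,2].min().round(3),q[:,2].max().round(3))
m=box(340,410,220,290)
for n,mm in dict(red=m&((hsv[...,0]<8)|(hsv[...,0]>172))&(hsv[...,1]>150),green=m&(abs(hsv[...,0]-60)<15)&(hsv[...,1]>120),white=m&(hsv[...,1]<60)).items():
    q=P[mm]; print(n,len(q),q.mean(0).round(4),q[:,2].min().round(3),q[:,2].max().round(3))
for n,b in dict(cup=(295,330,298,332),mug=(300,352,124,162),blueb=(115,170,222,275),jar=(118,172,318,358),).items():
    q=P[box(*b)&(P[...,2]>.03)]; print(n,q.min(0).round(3),q.max(0).round(3))
crop=cv2.resize(im[190:330,190:430],None,fx=3.3,fy=3.3,interpolation=cv2.INTER_CUBIC); cv2.imwrite('pics/crop0.png',crop[:,:,::-1])
d=dict(np.load('pics/scene0.npz'))
cv2.imwrite('pics/crop1.png',cv2.resize(d['image'][190:320,260:430],None,fx=4.5,fy=4.5,interpolation=cv2.INTER_CUBIC)[:,:,::-1])
```

```text
table z -0.0002880603108186275
lid (array([ 0.547 , -0.1391]), 0.0851, 3253) 0.014202011319765395
tub (array([0.5345, 0.1734]), 0.0932, 509)
fit [0.53288809 0.16563522] 0.0832142960515135
c1 251 [0.6274 0.1831 0.1172] 0.082 1.099
c2 155 [0.4993 0.0696 0.108 ] 0.089 0.127
c3 165 [0.4674 0.2367 0.1096] 0.088 0.126
red 77 [ 0.5431 -0.0961  0.0473] 0.028 1.099
green 56 [ 0.5734 -0.1077  0.0281] 0.021 0.032
white 1490 [ 0.5465 -0.1388  0.0109] -0.007 1.099
cup [ 0.366 -0.013  0.03 ] [0.432 0.051 1.099]
mug [ 0.405 -0.078  0.03 ] [0.859 0.032 1.099]
blueb [ 0.405 -0.011  0.03 ] [0.63  0.495 1.099]
jar [ 0.318 -0.011  0.03 ] [0.405 0.445 1.099]
```

View pics/crop0.png

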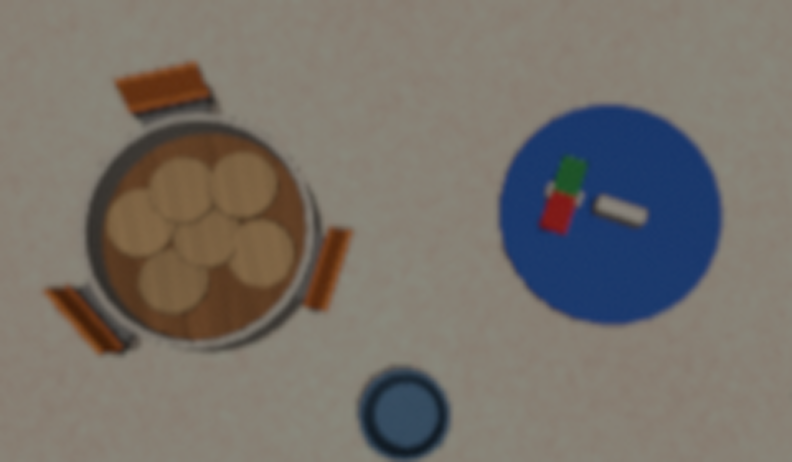

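View pics/crop1.png

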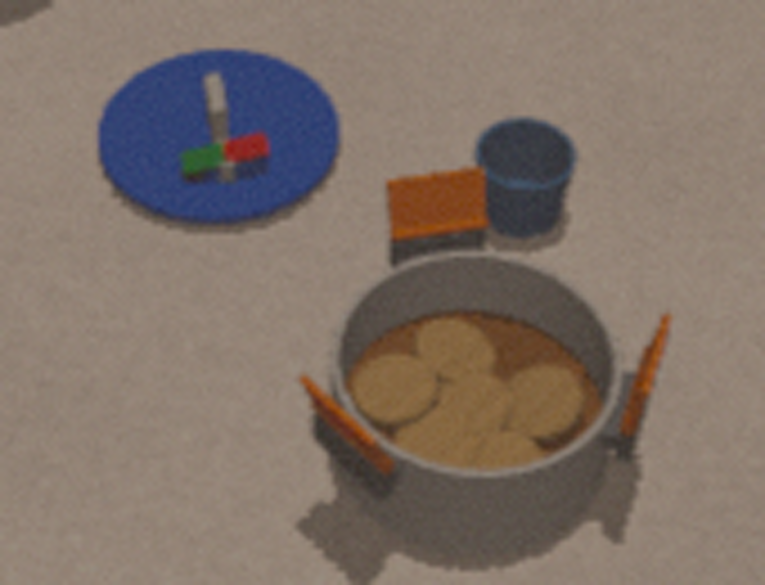

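```bash
cat > meas.py <<'E'
from h import *
from scipy.optimize import least_squares
def load(f):
    d=dict(np.load(f'pics/{f}.npz')); P=cloud(d); P[d['depth']<=0]=np.nan
    return P,cv2.cvtColor(d['image'],cv2.COLOR_RGB2HSV)
def near(P,c,r): return np.hypot(P[...,0]-c[0],P[...,1]-c[1])<r
E
python3 - <<'E'
from meas import *
for f in ['top0','scene0']:
    P,h=load(f); z=P[...,2]
    q=P[near(P,(.533,.167),.095)&(z>.074)&(z<.083)&(h[...,1]<110)]
    def res(p):
        r=np.hypot(q[:,0]-p[0],q[:,1]-p[1]); return np.where(r>.085,r-.085,np.where(r<.08,r-.08,0.1*(r-.0825)))
    s=least_squares(res,[.533,.167],loss='soft_l1',f_scale=.001); c=s.x
    print(f,'tub',c.round(4),len(q),np.percentile(np.hypot(*(q[:,:2]-c).T),[5,50,95]).round(4),q[:,2].max().round(4))
    m=near(P,c,.14)&(h[...,1]>150)&(h[...,0]<20)&(z>.086)&(z<.14)
    q=P[m]; a=np.degrees(np.arctan2(q[:,1]-c[1],q[:,0]-c[0]))
    for a0 in (8,-114,131):
        k=abs((a-a0+180)%360-180)<35; Q=q[k]
        if len(Q)<10: continue
        mu=Q.mean(0); w,V=np.linalg.eigh(np.cov(Q.T))
        t=np.degrees(np.arctan2(mu[1]-c[1],mu[0]-c[0])); wd=V[:,2]; n=V[:,0]
        print(' clip',a0,k.sum(),'bearing',t.round(1),'rad',np.hypot(*(mu-[*c,0])[:2]).round(4),mu.round(4),'wide',wd.round(3),np.degrees(np.arctan2(wd[1],wd[0])).round(1),'n',n.round(3),Q[:,2].min().round(3),Q[:,2].max().round(3))
    m=near(P,(.547,-.139),.095)&(z>.004)&(z<.018)&(h[...,1]>120)&(abs(h[...,0]-110)<12)
    q=P[m][:,:2]; cc,r=cv2.minEnclosingCircle(q.astype(np.float32)); print(' lid',np.round(cc,4),r)
    L=near(P,(.547,-.139),.08)&(z>.02)&(z<.06)
    R=P[L&((h[...,0]<8)|(h[...,0]>172))&(h[...,1]>150)]; G=P[L&(abs(h[...,0]-60)<18)&(h[...,1]>120)]
    W=P[L&(h[...,1]<70)&(z>.044)]
    R,G,W=[np.median(x,0) if len(x) else np.full(3,np.nan) for x in (R,G,W)]
    print(' R',R.round(4),'G',G.round(4),'W',W.round(4),'y yaw',np.degrees(np.arctan2(*(R-G)[[1,0]])).round(1),'x yaw',np.degrees(np.arctan2(*((R+G)/2-W)[[1,0]])).round(1))
    for n,c0 in dict(cup=(.40,.0),).items():
        Q=P[near(P,(.41,.04),.08)&(abs(h[...,0]-108)<14)&(h[...,1]>80)&(z>.045)]; 
        if len(Q): print(' cup',cv2.minEnclosingCircle(Q[:,:2].astype(np.float32)),Q[:,2].max())
    lo=P[...,2]>.04
E
```

```text
top0 tub [0.533  0.1655] 548 [0.0795 0.0822 0.091 ] 0.083
 clip 8 242 bearing 11.5 rad 0.0993 [0.6303 0.1853 0.1058] wide [-0.191  0.982 -0.004] 101.0 n [ 0.917  0.177 -0.357] 0.086 0.128
 clip -114 155 bearing -109.4 rad 0.1016 [0.4993 0.0696 0.108 ] wide [-0.931  0.354 -0.087] 159.2 n [0.282 0.852 0.441] 0.089 0.127
 clip 131 165 bearing 132.7 rad 0.0969 [0.4674 0.2367 0.1096] wide [0.744 0.668 0.018] 42.0 n [-0.651  0.73  -0.206] 0.088 0.126
 lid [ 0.5454 -0.1383] 0.08296533674001694
 R [ 0.5445 -0.0976  0.0335] G [ 0.5743 -0.1074  0.0284] W [ 0.5443 -0.1432  0.0478] y yaw 161.9 x yaw 69.6
scene0 tub [0.5304 0.1689] 455 [0.079  0.0825 0.0923] 0.083
 clip 8 91 bearing 14.6 rad 0.1054 [0.6324 0.1955 0.111 ] wide [-0.286  0.912 -0.294] 107.4 n [ 0.938  0.203 -0.282] 0.086 0.126
 clip -114 280 bearing -108.6 rad 0.1008 [0.4983 0.0734 0.1053] wide [-0.95   0.313 -0.007] 161.8 n [0.278 0.852 0.443] 0.087 0.124
 clip 131 72 bearing 126.7 rad 0.0979 [0.4718 0.2474 0.1087] wide [ 0.747  0.634 -0.2  ] 40.3 n [-0.665  0.72  -0.2  ] 0.088 0.128
 lid [ 0.5457 -0.1359] 0.08530282229185104
 R [ 0.5447 -0.0945  0.0314] G [ 0.5723 -0.1056  0.0253] W [ 0.5433 -0.1369  0.0478] y yaw 158.1 x yaw 67.6
 cup ((0.41904979944229126, 0.03873812407255173), 0.012509471736848354) 0.055722379699292945
```

Run:
```python
from h import *
from scipy.spatial.transform import Rotation as R
o=observe(); M=R.from_rotvec(o['orientation']).as_matrix(); print(M.round(3)); print(np.degrees(np.arctan2(M[1,1],M[0,1])))
```

```text
[[-0.     0.416  0.909]
 [-0.001  0.909 -0.416]
 [-1.    -0.001  0.   ]]
65.43325508518957
```

Request:
play_rows(
  deltas="1.1 -3.6 -0.4 0 0 -6.1;1.1 -3.6 -0.4 0 0 -6.1;1.1 -3.6 -0.4 0 0 -6.1;1.1 -3.6 -0.4 0 0 -6.1;1.1 -3.6 -0.4 0 0 -6.1;1.1 -3.6 -0.4 0 0 -6.1;1.1 -3.6 -0.4 0 0 -6.1;1.1 -3.6 -0.4 0 0 -6.1;1.1 -3.6 -0.4 0 0 -6.1;1.1 -3.6 -0.4 0 0 -6.1;1.1 -3.6 -0.4 0 0 -6.1;1.1 -3.6 -0.4 0 0 -6.1;1.1 -3.6 -0.4 0 0 -6.1;1.1 -3.6 -0.4 0 0 -6.1;1.1 -3.6 -0.4 0 0 0;1.1 -3.6 -0.4 0 0 0;1.1 -3.6 -0.4 0 0 0;1.1 -3.6 -0.4 0 0 0",
  jaw=6,
)

```text
t: 1.65
eef_pos: [0.4997, 0.0097, 0.3325]
orientation: [1.461, 1.024, -1.461]
wrist_force: [0.8, 0.9, -0.3]
grip_width: 0.0599
```

```bash
cat > see.py <<'E'
import sys
from h import *
from scipy.spatial.transform import Rotation as R
o=observe(); M=R.from_rotvec(o['orientation']).as_matrix()
print('t',round(o['t'],2),'pos',o['eef_pos'].round(4),'jawyaw',np.degrees(np.arctan2(M[1,1],M[0,1])).round(2),'tilt',M[:,0].round(3),'F',o['wrist_force'].round(1),'j',o['joints'].round(2),'w',o['grip_width'].round(4))
for a in sys.argv[1:]:
    n,f=a.split(':'); shot(n,f)
E
python3 see.py wrist:w1
```

```text
Traceback (most recent call last):
  File "see.py", line 5, in <module>
    print('t',round(o['t'],2),'pos',o['eef_pos'].round(4),'jawyaw',np.degrees(np.arctan2(M[1,1],M[0,1])).round(2),'tilt',M[:,0].round(3),'F',o['wrist_force'].round(1),'j',o['joints'].round(2),'w',o['grip_width'].round(4))
                                                                                                                                                                                                    ^^^^^^^^^^^^^^^^^^^^^
AttributeError: 'float' object has no attribute 'round'
```

```bash
sed -i "s/o\['grip_width'\].round(4)/round(o['grip_width'],4)/" see.py; python3 see.py
```

```text
t 1.65 pos [0.4997 0.0097 0.3325] jawyaw -19.94 tilt [-0.  0. -1.] F [ 0.8  0.9 -0.3] j [-0.38  0.46  0.34  2.19 -0.29  0.53 -0.16] w 0.0599
```

Request:
play_rows(
  deltas="1.1 -3.7 -0.4 0 0 0;1.1 -3.7 -0.4 0 0 0;1.1 -3.7 -0.4 0 0 0;1.1 -3.7 -0.4 0 0 0;0 0 0 0 0 0;0 0 0 0 0 0",
)

```text
t: 2.15
eef_pos: [0.5433, -0.1392, 0.3163]
orientation: [1.464, 1.02, -1.465]
wrist_force: [0.7, 0.4, -0.4]
grip_width: 0.0602
```

```bash
python3 see.py wrist:w1
```

```text
t 2.15 pos [ 0.5433 -0.1392  0.3163] jawyaw -20.24 tilt [-0.    -0.001 -1.   ] F [ 0.7  0.4 -0.4] j [-0.06  0.54  0.3   2.07 -0.29  0.57  0.09] w 0.0602
```

View pics/w1.png

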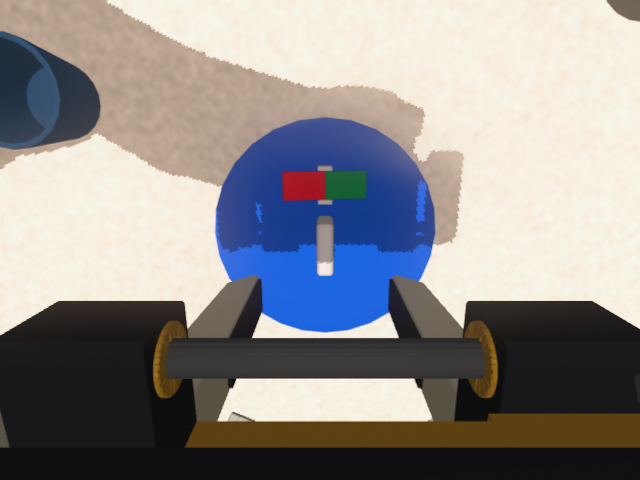

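Wrist view: fin at (325,245), which is the principal column, so the jaw is aligned and centred. The rocker's red end is at (305,185). Next I take positions from this view.

```bash
cat > lid.py <<'E'
import sys
from meas import *
P,h=load(sys.argv[1]); z=P[...,2]; z0=float(sys.argv[2]); c=np.array([float(sys.argv[3]),float(sys.argv[4])])
m=near(P,c,.095)&(abs(z-z0-.011)<.008)&(h[...,1]>120)&(abs(h[...,0]-110)<15)
cc,r=cv2.minEnclosingCircle(P[m][:,:2].astype(np.float32)); print('lid',np.round(cc,4),r,np.median(P[m][:,2]))
L=near(P,c,.08)&(z>z0+.018)&(z<z0+.055)
R=P[L&((h[...,0]<8)|(h[...,0]>172))&(h[...,1]>150)]; G=P[L&(abs(h[...,0]-60)<20)&(h[...,1]>120)]
W=P[L&(h[...,1]<70)&(z>z0+.044)]
for n,x in zip('RGW',(R,G,W)): print(n,len(x),np.median(x,0).round(4),((x.min(0)+x.max(0))/2).round(4))
Rm,Gm=R.mean(0),G.mean(0); print('lid x yaw',np.degrees(np.arctan2(*(Rm-Gm)[[1,0]])).round(1)-90)
E
python3 lid.py w1 0 .545 -.138
```

```text
lid [ 0.5432 -0.1374] 0.08489292114973068 0.014310686961312047
R 1159 [ 0.5426 -0.096   0.0334] [ 0.5429 -0.0962  0.0334]
G 1086 [ 0.5705 -0.1061  0.0281] [ 0.5706 -0.1064  0.0284]
W 835 [ 0.542  -0.1403  0.048 ] [ 0.5417 -0.1413  0.0471]
lid x yaw 70.1
```

Request:
play_rows(
  deltas="-0.1 -0.1 -2.5 0 0 0;-0.1 -0.1 -2.5 0 0 0;0 0 -2.5 0 0 0;0 0 -2 0 0 0;0 0 -1 0 0 0;0 0 -0.3 0 0 0;0 0 0 0 0 0",
)

```text
t: 2.78
eef_pos: [0.5414, -0.1376, 0.2085]
orientation: [1.46, 1.026, -1.461]
wrist_force: [0.3, -0.7, -0.4]
grip_width: 0.0599
```

Request:
play_rows(
  deltas="0 0 0 0 0 0;0 0 0 0 0 0;0 0 0 0 0 0;0 0 0 0 0 0;0 0 0 0 0 0;0 0 0 0 0 0",
  jaw=0,
  newtons=40,
)

```text
t: 3.28
eef_pos: [0.5415, -0.1387, 0.2091]
orientation: [1.461, 1.023, -1.461]
wrist_force: [-0.3, -0.5, 0.1]
grip_width: 0.0249
```

```bash
python3 see.py wrist:w2
```

```text
t 3.28 pos [ 0.5415 -0.1387  0.2091] jawyaw -19.97 tilt [ 0.001 -0.    -1.   ] F [-0.3 -0.5  0.1] j [ 0.03  0.7   0.18  2.13 -0.36  0.34  0.16] w 0.0249
```

View pics/w2.png

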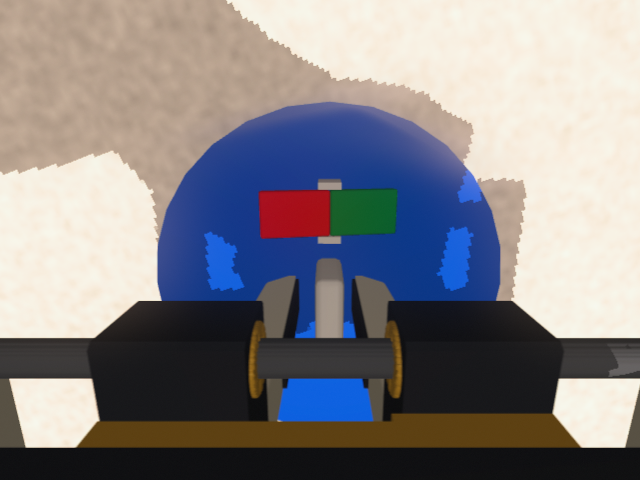

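Still closing (25 mm), with the fin between the fingers.

Request:
play_rows(
  deltas="0 -0.2 0 0 0 0;0 0 0 0 0 0;0 0 0 0 0 0;0 0 0 0 0 0",
)

```text
t: 3.67
eef_pos: [0.5416, -0.1409, 0.2088]
orientation: [1.461, 1.023, -1.461]
wrist_force: [0.6, -1.5, 0.9]
grip_width: 0.0118
```

Request:
play_rows(
  deltas="0 0 1 0 0 0;0 0 3 0 0 0;0 0 3 0 0 0;0 0 3 0 0 0;0 0 3 0 0 0;0 0 2 0 0 0;0 0 0 0 0 0",
)

```text
t: 4.25
eef_pos: [0.5416, -0.141, 0.3629]
orientation: [1.464, 1.02, -1.457]
wrist_force: [0.7, -1.2, -3.0]
grip_width: 0.0114
```

```bash
python3 see.py wrist:w3; python3 lid.py w3 0.148 .543 -.138
```

```text
t 4.25 pos [ 0.5416 -0.141   0.3629] jawyaw -19.99 tilt [ 0.005 -0.001 -1.   ] F [ 0.7 -1.2 -3. ] j [-0.09  0.47  0.35  2.04 -0.26  0.66  0.07] w 0.0114
lid [ 0.5425 -0.1351] 0.0832928791642189 0.1668264567474823
R 3258 [ 0.5427 -0.0964  0.1874] [ 0.5428 -0.0967  0.1797]
G 2899 [ 0.5702 -0.1065  0.1823] [ 0.5704 -0.1067  0.1822]
W 2505 [ 0.544  -0.1348  0.2015] [ 0.545  -0.1377  0.1975]
lid x yaw 70.0
```

View pics/w3.png

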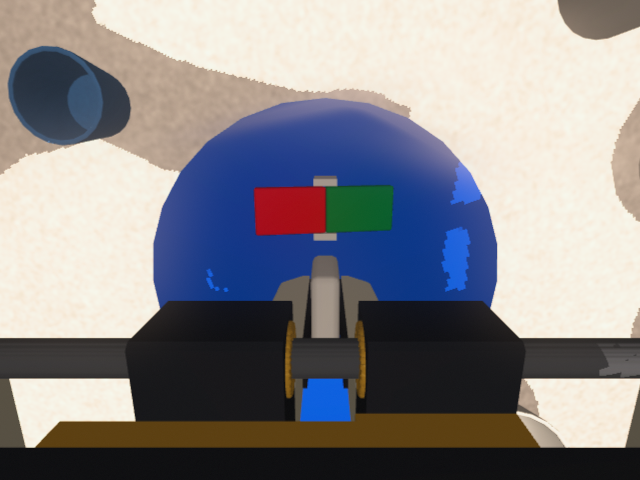

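Lid held (11.4 mm jaw, level, offset known). Next I look at the tub from the side with the wrist camera.

Request:
play_rows(
  deltas="2.1 2.6 1 0 0 0;2.1 2.6 1 0 0 0;2.1 2.6 1 0 0 0;2.1 2.6 1 0 0 0;2.1 2.6 1 0 0 0;2.1 2.6 1 0 0 0;2.1 2.6 1 0 0 0;2.1 2.6 1 0 0 0;2.1 2.5 1 0 0 0;0 0 0 0 0 0;0 0 0 0 0 0",
)

```text
t: 5.22
eef_pos: [0.7307, 0.095, 0.4462]
orientation: [1.457, 1.028, -1.461]
wrist_force: [0.1, -0.9, -4.1]
grip_width: 0.0118
```

```bash
python3 see.py wrist:w4
cat > tub.py <<'E'
import sys
from meas import *
P,h=load(sys.argv[1]); z=P[...,2]
q=P[near(P,(.531,.167),.09)&(z>.076)&(z<.084)&~((h[...,1]>150)&(h[...,0]<20))]
def res(p):
    r=np.hypot(q[:,0]-p[0],q[:,1]-p[1]); return np.where(r>.085,r-.085,np.where(r<.08,r-.08,0.1*(r-.0825)))
c=least_squares(res,[.531,.167],loss='soft_l1',f_scale=.001).x
d=q[:,:2]-c
print('tub',c.round(4),len(q),np.percentile(np.hypot(*d.T),[5,50,95]).round(4),np.histogram(np.degrees(np.arctan2(d[:,1],d[:,0])),8,(-180,180))[0])
m=near(P,c,.14)&(h[...,1]>150)&(h[...,0]<20)&(z>.086)&(z<.14)
q=P[m]; a=np.degrees(np.arctan2(q[:,1]-c[1],q[:,0]-c[0]))
for a0 in (11,-109,131):
    Q=q[abs((a-a0+180)%360-180)<35]
    if len(Q)<10: continue
    mu=Q.mean(0); w,V=np.linalg.eigh(np.cov(Q.T)); n=V[:,0]; wd=V[:,2]
    e=(mu[:2]-c)/np.hypot(*(mu[:2]-c)); n=n*np.sign(n[:2]@e+1e-9)
    print('clip',a0,len(Q),'bearing',np.degrees(np.arctan2(e[1],e[0])).round(1),'wide',(np.degrees(np.arctan2(wd[1],wd[0]))%180).round(1),'ang',np.arctan2(n[:2]@e,n[2]).round(2),'z',Q[:,2].min().round(3),Q[:,2].max().round(3),'r',(((Q[:,:2]-c)@e).min().round(3),((Q[:,:2]-c)@e).max().round(3)))
E
python3 tub.py w4
```

```text
t 5.22 pos [0.7307 0.095  0.4462] jawyaw -19.76 tilt [-0.003  0.    -1.   ] F [ 0.1 -0.9 -4.1] j [-0.43  0.6   0.39  1.54 -0.25  1.05 -0.33] w 0.0118
tub [0.5303 0.1669] 2877 [0.0797 0.0816 0.0844] [483 380  88   0 415 453 506 552]
clip 11 465 bearing 16.8 wide 5.4 ang 1.96 z 0.088 0.125 r (np.float64(0.091), np.float64(0.111))
clip -109 1607 bearing -107.8 wide 161.1 ang 2.03 z 0.086 0.116 r (np.float64(0.091), np.float64(0.107))
clip 131 85 bearing 117.1 wide 45.5 ang 0.99 z 0.086 0.094 r (np.float64(0.092), np.float64(0.102))
```

View pics/w4.png

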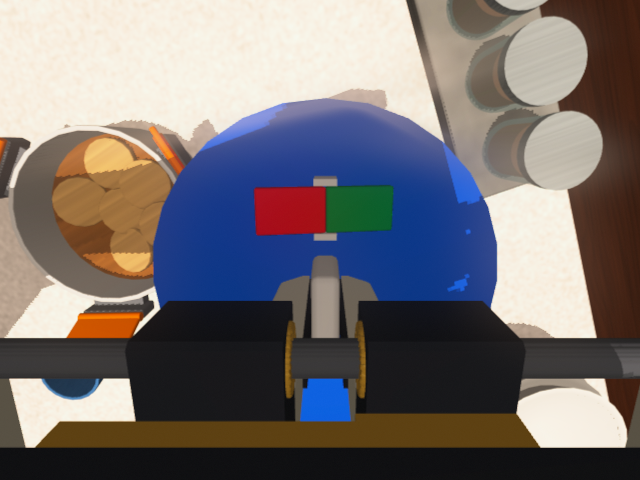

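Tub at (0.530,0.167). This agrees with the lid-relative estimates from the other two cameras. Moving over it.

Request:
play_rows(
  deltas="-2.9 1 -1 0 0 0;-2.9 1 -1 0 0 0;-2.9 1 -1 0 0 0;-2.9 1 -1 0 0 0;-2.9 1 -1 0 0 0;-2.9 1 -1 0 0 0;-2.8 0.8 -1 0 0 0;0 0 0 0 0 0;0 0 0 0 0 0;0 0 0 0 0 0",
)

```text
t: 6.1
eef_pos: [0.5285, 0.1592, 0.3787]
orientation: [1.462, 1.022, -1.462]
wrist_force: [0.3, 0.1, -3.1]
grip_width: 0.0119
```

```bash
python3 see.py wrist:w5 top:t5; python3 lid.py w5 0.167 .53 .167; python3 lid.py t5 0.167 .53 .167;python3 tub.py t5
```

```text
t 6.1 pos [0.5285 0.1592 0.3787] jawyaw -20.04 tilt [ 0.    -0.001 -1.   ] F [ 0.3  0.1 -3.1] j [-0.66  0.45  0.37  2.04 -0.25  0.7  -0.48] w 0.0119
lid [0.5297 0.1634] 0.08488354831933975 0.18412548890643127
R 3245 [0.5287 0.2037 0.2031] [0.5289 0.2034 0.2025]
G 2913 [0.5562 0.1937 0.198 ] [0.5563 0.1935 0.1981]
W 2640 [0.5298 0.1649 0.2177] [0.531  0.1627 0.2165]
lid x yaw 70.0
lid [0.5334 0.1575] 0.08432596921920776 0.18356353200011255
tub [0.5334 0.1657] 156 [0.0802 0.0828 0.0848] [61 62 16  0  0  0  0 17]
clip 11 10 bearing 6.1 wide 75.3 ang 1.75 z 0.111 0.121 r (np.float64(0.103), np.float64(0.107))
clip -109 152 bearing -109.5 wide 161.2 ang 2.03 z 0.089 0.125 r (np.float64(0.092), np.float64(0.111))
  return _methods._mean(a, axis=axis, dtype=dtype,
  ret = um.true_divide(
Traceback (most recent call last):
  File "lid.py", line 9, in <module>
    for n,x in zip('RGW',(R,G,W)): print(n,len(x),np.median(x,0).round(4),((x.min(0)+x.max(0))/2).round(4))
                                                                            ~~~~~^^^
ValueError: zero-size array to reduction operation minimum which has no identity
```

View pics/t5.png

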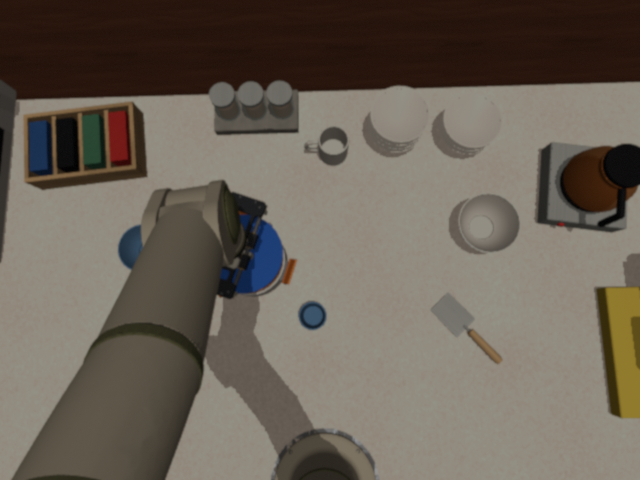

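Request:
play_rows(
  deltas="0.1 0.2 -1.5 0 0 0;0 0.2 -1.5 0 0 0;0 0 -1.5 0 0 0;0 0 -1.5 0 0 0;0 0 -1 0 0 0;0 0 -0.5 0 0 0;0 0 0 0 0 0;0 0 0 0 0 0",
)

```text
t: 6.87
eef_pos: [0.5299, 0.164, 0.3039]
orientation: [1.462, 1.023, -1.462]
wrist_force: [0.8, -0.6, -3.3]
grip_width: 0.0117
```

```bash
python3 see.py wrist:w6 scene:s6; python3 lid.py w6 0.095 .53 .167;  python3 - <<'E'
import cv2
i=cv2.imread('pics/s6.png'); cv2.imwrite('pics/s6c.png',cv2.resize(i[200:340,280:450],None,fx=4.2,fy=4.2))
E
```

```text
t 6.87 pos [0.5299 0.164  0.3039] jawyaw -20.01 tilt [ 0. -0. -1.] F [ 0.8 -0.6 -3.3] j [-0.61  0.55  0.3   2.09 -0.31  0.53 -0.43] w 0.0117
lid [0.531 0.168] 0.08505444973707199 0.10933842369702196
R 3262 [0.53   0.2086 0.1283] [0.5302 0.2083 0.128 ]
G 2915 [0.5575 0.1986 0.1232] [0.5578 0.1983 0.1231]
W 2509 [0.531  0.1695 0.1431] [0.5324 0.1675 0.1445]
lid x yaw 70.0
```

View pics/s6c.png

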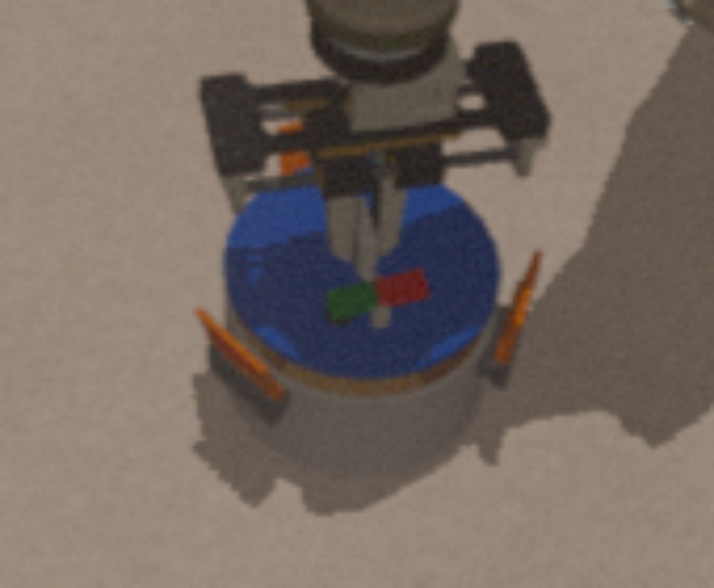

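View pics/w6.png

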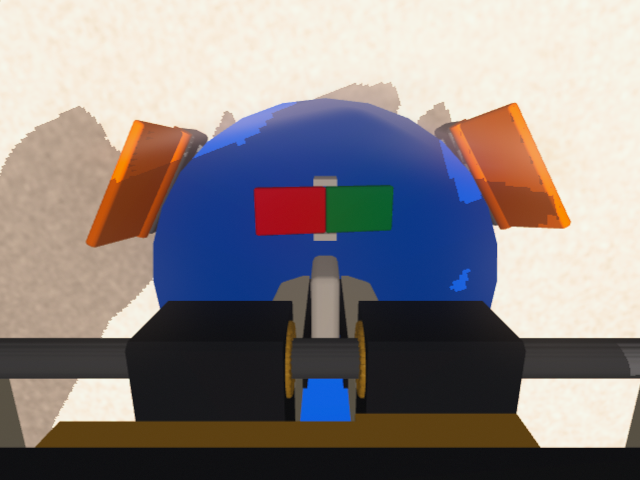

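Lid is centred above the mouth within about 1 mm; the clips at (145,180) and (510,165) are clear. Lowering slowly.

Request:
play_rows(
  deltas="0 -0.1 -0.6 0 0 0;0 0 -0.5 0 0 0;0 0 -0.4 0 0 0;0 0 -0.3 0 0 0;0 0 -0.2 0 0 0;0 0 -0.2 0 0 0;0 0 -0.1 0 0 0;0 0 0 0 0 0;0 0 0 0 0 0",
)

```text
t: 7.72
eef_pos: [0.5294, 0.1633, 0.2808]
orientation: [1.461, 1.024, -1.461]
wrist_force: [-0.6, -0.2, -1.7]
grip_width: 0.0118
```

```bash
python3 see.py
```

```text
t 7.72 pos [0.5294 0.1633 0.2808] jawyaw -19.97 tilt [ 0.  0. -1.] F [-0.6 -0.2 -1.7] j [-0.59  0.59  0.28  2.11 -0.33  0.48 -0.41] w 0.0118
```

Request:
play_rows(
  deltas="0 0 -0.1 0 0 0;0 0 -0.1 0 0 0;0 0 0 0 0 0",
)

```text
t: 7.97
eef_pos: [0.5293, 0.1631, 0.2807]
orientation: [1.463, 1.024, -1.46]
wrist_force: [-6.8, -1.6, 25.7]
grip_width: 0.0117
```

Request:
play_rows(
  deltas="0 0 0 0 0 0;0 0 0 0 0 0;0 0 0 0 0 0;0 0 0 0 0 0",
  jaw=4,
)

```text
t: 8.3
eef_pos: [0.5296, 0.1634, 0.2787]
orientation: [1.461, 1.024, -1.461]
wrist_force: [0.1, -0.2, 0.1]
grip_width: 0.034
```

Request:
play_rows(
  deltas="0 0 1 0 0 0;0 0 3 0 0 0;0 0 3 0 0 0;0 0 3 0 0 0;0 0 0 0 0 0;0 0 0 0 0 0",
)

```text
t: 8.8
eef_pos: [0.5297, 0.1634, 0.3807]
orientation: [1.464, 1.023, -1.458]
wrist_force: [-0.2, 0.0, -0.5]
grip_width: 0.0398
```

```bash
python3 see.py wrist:w7; python3 lid.py w7 0.072 .53 .167;python3 tub.py w7
python3 - <<'E'
from meas import *
P,h=load('w7'); m=near(P,(.53,.167),.08)&(abs(P[...,2]-.086)<.006)&(h[...,1]>120)&(abs(h[...,0]-110)<15)
q=P[m]; print(np.linalg.lstsq(np.c_[q[:,0]-.53,q[:,1]-.167,np.ones(len(q))],q[:,2],rcond=None)[0])
E
```

```text
t 8.8 pos [0.5297 0.1634 0.3807] jawyaw -19.96 tilt [ 0.003  0.002 -1.   ] F [-0.2  0.  -0.5] j [-0.67  0.45  0.38  2.04 -0.25  0.7  -0.48] w 0.0398
lid [0.5276 0.1635] 0.08741944283246994 0.08630808731400857
R 1247 [0.5295 0.2078 0.1053] [0.5293 0.2075 0.105 ]
G 1140 [0.5569 0.1976 0.1002] [0.5571 0.1978 0.0999]
W 905 [0.5287 0.1641 0.1199] [0.5286 0.1624 0.1192]
lid x yaw 69.6
tub [0.5359 0.1663] 84 [0.0428 0.0848 0.0857] [ 1  1  0  1 59 11 10  1]
clip 11 1682 bearing 9.2 wide 97.2 ang 1.99 z 0.089 0.126 r (np.float64(0.085), np.float64(0.105))
clip -109 1154 bearing -112.2 wide 161.1 ang 2.1 z 0.113 0.125 r (np.float64(0.104), np.float64(0.114))
clip 131 2599 bearing 134.5 wide 40.9 ang 1.79 z 0.088 0.127 r (np.float64(0.095), np.float64(0.11))
[ 1.83853910e-05 -1.74041052e-04  8.63056626e-02]
```

View pics/w7.png

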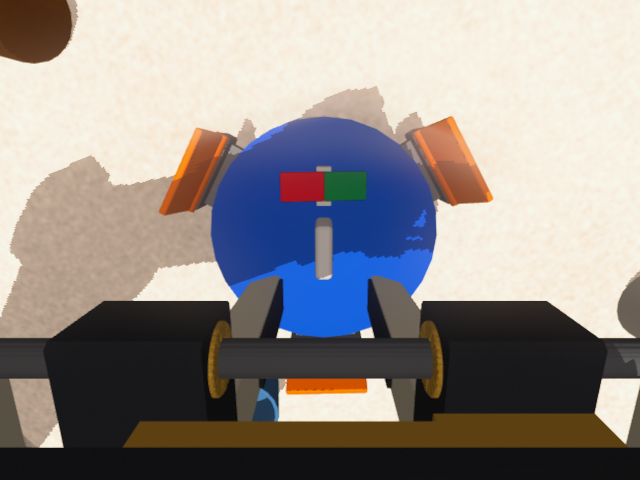

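Lid seated: plate top 86.3 mm, no tilt. Tub yaw is about 11°, so the clip bearings are 11°, 131° and 251°. Clip c (251°) first: the jaw is already tangential.

Request:
play_rows(
  deltas="-1.1 -3.1 0 0 0 0;-1.1 -3.1 0 0 0 0;-1.1 -3.1 0 0 0 0;-1.1 -3.1 0 0 0 0;0 0 -2 0 0 0;0 0 -2 0 0 0;0 0 -2 0 0 0;0 0 -2 0 0 0;0 0 -1 0 0 0;0 0 0 0 0 0;0 0 0 0 0 0",
  jaw=0,
  newtons=20,
)

```text
t: 9.77
eef_pos: [0.4853, 0.0392, 0.2881]
orientation: [1.46, 1.024, -1.464]
wrist_force: [0.4, 0.1, -0.3]
grip_width: 0.0005
```

```bash
cat >> see.py <<'E'
T=np.array([.5303,.167]); p=o['eef_pos'][:2]-T; print('r',np.hypot(*p).round(4),'bearing',np.degrees(np.arctan2(p[1],p[0])).round(1),'tip z',(o['eef_pos'][2]-.186).round(4))
E
python3 see.py
```

```text
t 9.77 pos [0.4853 0.0392 0.2881] jawyaw -19.99 tilt [-0.002 -0.001 -1.   ] F [ 0.4  0.1 -0.3] j [-0.39  0.52  0.27  2.25 -0.34  0.41 -0.19] w 0.0005
r 0.1355 bearing -109.4 tip z 0.1021
```

Request:
play_rows(
  deltas="0.33 0.95 0.1 0 0 0;0.33 0.95 0.1 0 0 0;0.33 0.95 0.1 0 0 0;0.33 0.95 0 0 0 0;0.33 0.95 0 0 0 0;0.33 0.95 -0.4 0 0 0;0.1 0.3 -0.5 0 0 0;0 0 0 0 0 0",
)

```text
t: 10.43
eef_pos: [0.5065, 0.1011, 0.2818]
orientation: [1.46, 1.025, -1.459]
wrist_force: [0.4, 0.5, -0.1]
grip_width: 0.0004
```

```bash
python3 see.py
```

```text
t 10.43 pos [0.5065 0.1011 0.2818] jawyaw -19.83 tilt [-0.  0. -1.] F [ 0.4  0.5 -0.1] j [-0.5   0.56  0.28  2.19 -0.36  0.43 -0.28] w 0.0004
r 0.07 bearing -109.8 tip z 0.0958
```

Request:
play_rows(
  deltas="0 0 -0.2 0 0 0;0 0 -0.2 0 0 0;0 0 -0.1 0 0 0;0 0 0 0 0 0",
)

```text
t: 10.77
eef_pos: [0.5062, 0.099, 0.2777]
orientation: [1.462, 1.024, -1.462]
wrist_force: [0.6, 1.5, 2.1]
grip_width: 0.0003
```

```bash
python3 see.py
```

```text
t 10.77 pos [0.5062 0.099  0.2777] jawyaw -20.01 tilt [-0.  0. -1.] F [0.6 1.5 2.1] j [-0.49  0.56  0.28  2.2  -0.36  0.42 -0.28] w 0.0003
r 0.0721 bearing -109.5 tip z 0.0917
```

Request:
play_rows(
  deltas="0 0 -0.1 0 0 0;0 0 -0.1 0 0 0;0 0 0 0 0 0",
)

```text
t: 11.02
eef_pos: [0.5061, 0.0988, 0.2774]
orientation: [1.463, 1.024, -1.461]
wrist_force: [-5.9, 1.1, 27.7]
grip_width: 0.0006
```

Request:
play_rows(
  deltas="0 0 2 0 0 0;0 0 3 0 0 0;0 0 3 0 0 0;0 0 2 0 0 0;0 0 0 0 0 0",
)

```text
t: 11.43
eef_pos: [0.5069, 0.0986, 0.3791]
orientation: [1.466, 1.021, -1.457]
wrist_force: [1.2, -0.2, -0.4]
grip_width: 0.0004
```

```bash
python3 see.py top:t8
python3 - <<'E'
import cv2
i=cv2.imread('pics/t8.png'); cv2.imwrite('pics/t8c.png',cv2.resize(i[180:330,160:350],None,fx=4,fy=4))
E
```

```text
t 11.43 pos [0.5069 0.0986 0.3791] jawyaw -20.04 tilt [ 0.005  0.002 -1.   ] F [ 1.2 -0.2 -0.4] j [-0.6   0.41  0.4   2.12 -0.26  0.66 -0.37] w 0.0004
r 0.0722 bearing -108.9 tip z 0.1931
```

View pics/t8c.png

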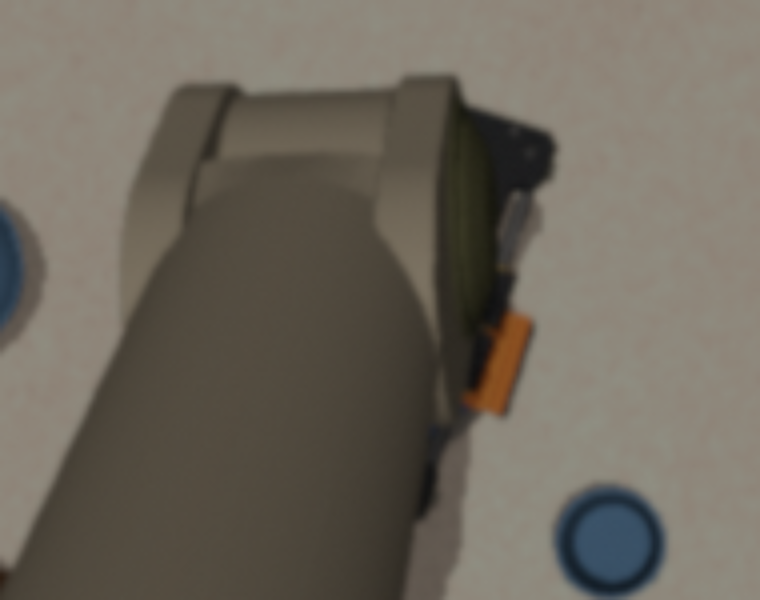

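Clip c is folded; it stopped solid at about 28 N at flap-top height. Clip a next, with the jaw turned tangential.

Request:
play_rows(
  deltas="1.73 1.05 0 0 0 -6.55;1.73 1.05 0 0 0 -6.55;1.73 1.05 0 0 0 -6.55;1.73 1.05 0 0 0 -6.55;1.73 1.05 0 0 0 -6.55;1.73 1.05 0 0 0 -6.55;1.73 1.05 0 0 0 -6.55;1.73 1.05 0 0 0 -6.55;1.73 1.05 0 0 0 -6.55;0 0 -2 0 0 0;0 0 -2 0 0 0;0 0 -2 0 0 0;0 0 -1.5 0 0 0;0 0 -1 0 0 0;0 0 -0.5 0 0 0;0 0 0 0 0 0;0 0 0 0 0 0",
)

```text
t: 12.9
eef_pos: [0.6622, 0.1936, 0.286]
orientation: [2.12, 0.205, -2.12]
wrist_force: [0.6, 0.4, -0.2]
grip_width: 0.0007
```

```bash
python3 see.py
```

```text
t 12.9 pos [0.6622 0.1936 0.286 ] jawyaw -78.94 tilt [ 0. -0. -1.] F [ 0.6  0.4 -0.2] j [-0.73  0.77  0.61  1.8  -0.61  0.76 -1.18] w 0.0007
r 0.1345 bearing 11.4 tip z 0.1
```

Request:
play_rows(
  deltas="-0.98 -0.19 0.2 0 0 0;-0.98 -0.19 0.2 0 0 0;-0.98 -0.19 0.1 0 0 0;-0.98 -0.19 0 0 0 0;-0.98 -0.19 0 0 0 0;-0.98 -0.19 -0.4 0 0 0;-0.3 0 -0.4 0 0 0;0 0 -0.3 0 0 0;0 0 -0.1 0 0 0;0 0 0 0 0 0",
)

```text
t: 13.73
eef_pos: [0.6001, 0.1826, 0.2783]
orientation: [2.119, 0.206, -2.121]
wrist_force: [0.8, 0.2, -1.0]
grip_width: 0.0006
```

```bash
python3 see.py
```

```text
t 13.73 pos [0.6001 0.1826 0.2783] jawyaw -78.91 tilt [-0.001 -0.    -1.   ] F [ 0.8  0.2 -1. ] j [-0.76  0.72  0.58  1.96 -0.63  0.66 -1.14] w 0.0006
r 0.0715 bearing 12.6 tip z 0.0923
```

Request:
play_rows(
  deltas="0 0 -0.1 0 0 0;0 0 -0.1 0 0 0;0 0 0 0 0 0",
)

```text
t: 13.98
eef_pos: [0.6004, 0.1823, 0.2776]
orientation: [2.12, 0.207, -2.12]
wrist_force: [-4.6, 0.7, 12.1]
grip_width: 0.0008
```

```bash
python3 see.py
```

```text
t 13.98 pos [0.6004 0.1823 0.2776] jawyaw -78.93 tilt [-0.     0.001 -1.   ] F [-4.6  0.7 12.1] j [-0.75  0.72  0.58  1.96 -0.64  0.66 -1.14] w 0.0008
r 0.0717 bearing 12.3 tip z 0.0916
```

Request:
play_rows(
  deltas="0 0 2.5 0 0 0;0 0 3 0 0 0;0 0 3 0 0 0;-1.0 0.54 1 0 0 7.05;-1 0.54 0 0 0 7.05;-1 0.54 0 0 0 7.05;-1 0.54 0 0 0 7.05;-1 0.54 0 0 0 7.05;-1 0.54 0 0 0 7.05;-1 0.54 0 0 0 7.05;-1 0.54 0 0 0 7.05;-1 0.54 0 0 0 7.05;-1 0.54 0 0 0 7.05;-1 0.54 0 0 0 7.05;-1 0.54 0 0 0 7.05;-1 0.54 0 0 0 7.05;-1 0.54 0 0 0 7.05;-1 0.54 0 0 0 7.05;-1 0.54 0 0 0 7.05;0 0 0 0 0 7.05",
)

```text
t: 15.65
eef_pos: [0.4388, 0.2699, 0.3717]
orientation: [0.663, 1.468, -0.663]
wrist_force: [0.7, 0.5, 0.1]
grip_width: 0.0002
```

```bash
python3 see.py top:t9;python3 - <<'E'
import cv2
i=cv2.imread('pics/t9.png'); cv2.imwrite('pics/t9c.png',cv2.resize(i[180:330,160:350],None,fx=4,fy=4))
E
```

```text
t 15.65 pos [0.4388 0.2699 0.3717] jawyaw 41.38 tilt [-0.001  0.    -1.   ] F [0.7 0.5 0.1] j [-0.74  0.4   0.1   2.11 -0.07  0.63  0.13] w 0.0002
r 0.1377 bearing 131.6 tip z 0.1857
```

View pics/t9c.png

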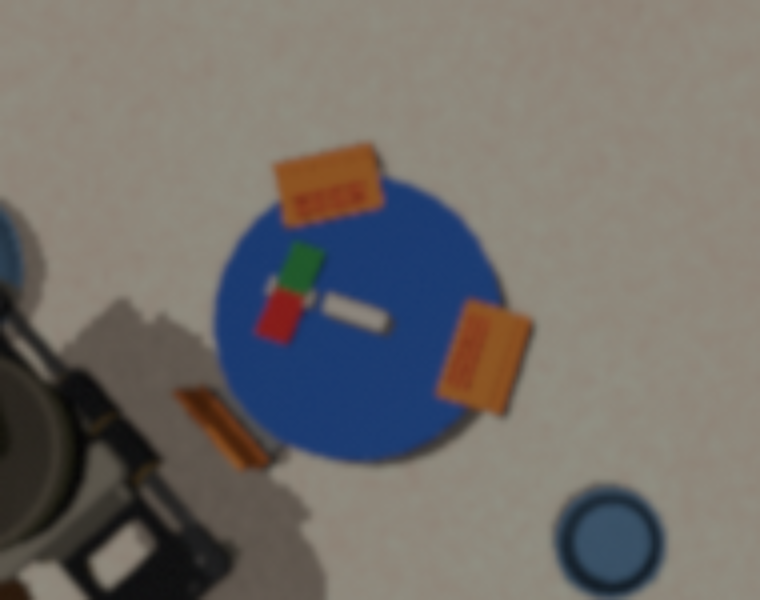

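Clips a and c lie flat over the lid; b still stands at crop (225,425). Folding b.

Request:
play_rows(
  deltas="0 0 -2.5 0 0 0;0 0 -2.5 0 0 0;0 0 -2 0 0 0;0 0 -1 0 0 0;0 0 -0.5 0 0 0;0.66 -0.75 0.1 0 0 0;0.66 -0.75 0.2 0 0 0;0.66 -0.75 0.1 0 0 0;0.66 -0.75 0 0 0 0;0.66 -0.75 0 0 0 0;0.66 -0.75 -0.4 0 0 0;0.3 -0.35 -0.4 0 0 0;0 0 -0.3 0 0 0;0 0 0 0 0 0",
)

```text
t: 16.87
eef_pos: [0.483, 0.2197, 0.279]
orientation: [0.669, 1.465, -0.67]
wrist_force: [-0.9, -0.7, 0.2]
grip_width: 0.0003
```

```bash
python3 see.py
```

```text
t 16.87 pos [0.483  0.2197 0.279 ] jawyaw 40.86 tilt [-0.    -0.001 -1.   ] F [-0.9 -0.7  0.2] j [-0.57  0.56  0.06  2.15 -0.07  0.43  0.25] w 0.0003
r 0.0708 bearing 131.9 tip z 0.093
```

Request:
play_rows(
  deltas="0 0 -0.1 0 0 0;0 0 -0.1 0 0 0;0 0 -0.1 0 0 0;0 0 0 0 0 0",
)

```text
t: 17.2
eef_pos: [0.4825, 0.2205, 0.2776]
orientation: [0.669, 1.465, -0.668]
wrist_force: [-1.7, -2.4, 12.9]
grip_width: 0.0004
```

```bash
python3 see.py
```

```text
t 17.2 pos [0.4825 0.2205 0.2776] jawyaw 40.96 tilt [ 0.  0. -1.] F [-1.7 -2.4 12.9] j [-0.58  0.56  0.06  2.15 -0.07  0.43  0.25] w 0.0004
r 0.0717 bearing 131.8 tip z 0.0916
```

All three clips pressed down. Now I rise and go over the red rocker end with the jaw across the bar.

Request:
play_rows(
  deltas="0 0 2.5 0 0 0;0 0 3 0 0 0;0 0 2.5 0 0 0;0.7 -0.17 0 0 0 5.8;0.7 -0.17 0 0 0 5.8;0.7 -0.17 0 0 0 5.8;0.7 -0.17 0 0 0 5.8;0.7 -0.17 0 0 0 5.8;0 0 0 0 0 0;0 0 0 0 0 0",
)

```text
t: 18.03
eef_pos: [0.5175, 0.2119, 0.3565]
orientation: [0.277, 1.553, -0.277]
wrist_force: [0.2, -0.1, 0.5]
grip_width: 0.0004
```

```bash
python3 see.py wrist:w10 scene:s10; python3 lid.py w10 .072 .53 .167; python3 tub.py w10
python3 - <<'E'
import cv2
i=cv2.imread('pics/s10.png'); cv2.imwrite('pics/s10c.png',cv2.resize(i[180:340,270:460],None,fx=3.7,fy=3.7))
E
```

```text
t 18.03 pos [0.5175 0.2119 0.3565] jawyaw 69.75 tilt [-0.001  0.    -1.   ] F [ 0.2 -0.1  0.5] j [-0.44  0.46 -0.07  2.03  0.05  0.65  0.68] w 0.0004
r 0.0467 bearing 105.9 tip z 0.1705
lid [0.5298 0.167 ] 0.08451008051633835 0.08630767473888667
R 2027 [0.5056 0.2096 0.0928] [0.4995 0.1639 0.0998]
G 36 [0.5633 0.1947 0.099 ] [0.5636 0.1945 0.0994]
W 443 [0.5243 0.1643 0.1193] [0.5249 0.1632 0.119 ]
lid x yaw -261.3
tub [0.5305 0.1714] 112 [0.0761 0.0836 0.0853] [ 8  2  0  0  0  6 28 68]
clip 11 152 bearing 0.4 wide 152.3 ang 2.97 z 0.09 0.095 r (np.float64(0.081), np.float64(0.101))
clip -109 4483 bearing -110.2 wide 154.9 ang 3.1 z 0.086 0.095 r (np.float64(0.063), np.float64(0.105))
clip 131 5608 bearing 134.1 wide 41.2 ang 3.11 z 0.089 0.096 r (np.float64(0.057), np.float64(0.099))
```

View pics/s10c.png

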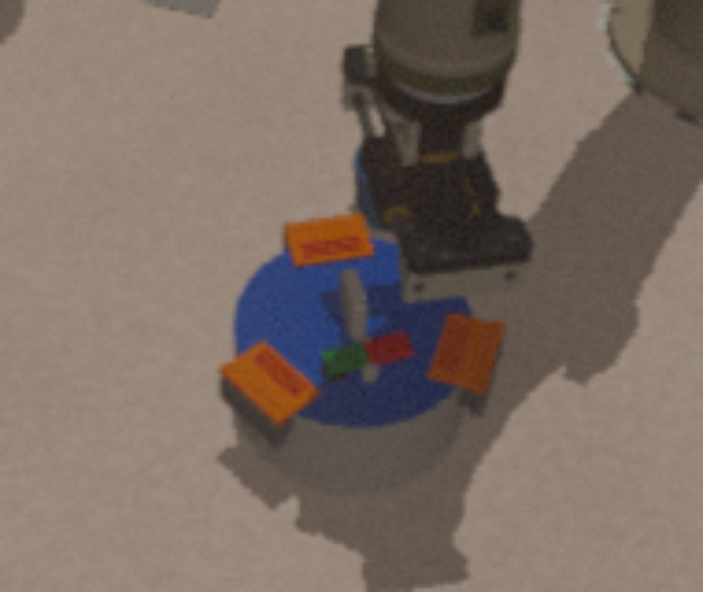

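View pics/w10.png

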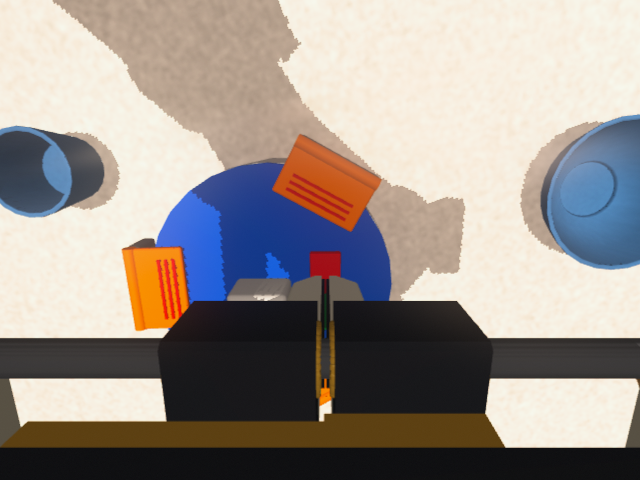

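All three clips flat (about 3.1 rad normal, i.e. level). Red end at (325,263) lies directly in line with the closed fingertips. Pressing down.

Request:
play_rows(
  deltas="0 0 -2 0 0 0;0 0 -2 0 0 0;0 0 -1.3 0 0 0;0 0 -0.5 0 0 0;0 0 -0.4 0 0 0;0 0 -0.3 0 0 0;0 0 -0.3 0 0 0;0 0 -0.2 0 0 0;0 0 0 0 0 0",
)

```text
t: 18.88
eef_pos: [0.5178, 0.212, 0.2869]
orientation: [0.275, 1.553, -0.275]
wrist_force: [-0.1, 0.8, 0.2]
grip_width: 0.0006
```

```bash
python3 see.py
```

```text
t 18.88 pos [0.5178 0.212  0.2869] jawyaw 69.93 tilt [ 0.001  0.    -1.   ] F [-0.1  0.8  0.2] j [-0.45  0.57 -0.06  2.08  0.06  0.5   0.67] w 0.0006
r 0.0467 bearing 105.6 tip z 0.1009
```

Request:
play_rows(
  deltas="0 0 -0.1 0 0 0;0 0 -0.1 0 0 0;0 0 -0.1 0 0 0;0 0 0 0 0 0",
)

```text
t: 19.22
eef_pos: [0.5179, 0.2119, 0.2843]
orientation: [0.275, 1.552, -0.274]
wrist_force: [-1.3, 0.3, 8.1]
grip_width: 0.0003
```

```bash
python3 see.py
```

```text
t 19.22 pos [0.5179 0.2119 0.2843] jawyaw 69.92 tilt [ 0.001  0.    -1.   ] F [-1.3  0.3  8.1] j [-0.45  0.57 -0.06  2.08  0.06  0.49  0.67] w 0.0003
r 0.0466 bearing 105.4 tip z 0.0983
```

Request:
play_rows(
  deltas="0 0 -0.1 0 0 0;0 0 0 0 0 0",
)

```text
t: 19.38
eef_pos: [0.5179, 0.2119, 0.284]
orientation: [0.276, 1.552, -0.274]
wrist_force: [-2.5, -0.9, 15.1]
grip_width: 0.0006
```

Request:
play_rows(
  deltas="0 0 2 0 0 0;0 0 3 0 0 0;0 0 3 0 0 0;-1 -3 2 0 0 0;-1 -3 2 0 0 0;-1 -3 2 0 0 0;0 -3.5 1 0 0 0;0 -3.5 0 0 0 0;0 -3.5 0 0 0 0;0 -3.5 0 0 0 0;0 -3.5 0 0 0 0;0 0 0 0 0 0;0 0 0 0 0 0",
)

```text
t: 20.47
eef_pos: [0.4875, -0.0552, 0.4328]
orientation: [0.278, 1.552, -0.279]
wrist_force: [0.0, 0.5, -0.3]
grip_width: 0.0004
```

```bash
python3 see.py top:t11 scene:s11; python3 lid.py t11 .072 .53 .167; python3 lid.py s11 .072 .53 .167; python3 tub.py t11
python3 - <<'E'
import cv2,numpy as np
i=cv2.imread('pics/s11.png'); cv2.imwrite('pics/s11c.png',cv2.resize(i[180:340,270:460],None,fx=3.7,fy=3.7))
a=cv2.imread('pics/top0.png');b=cv2.imread('pics/t11.png'); cv2.imwrite('pics/cmp.png',np.hstack([cv2.resize(a,(400,300)),cv2.resize(b,(400,300))]))
E
```

```text
t 20.47 pos [ 0.4875 -0.0552  0.4328] jawyaw 69.67 tilt [ 0. -0. -1.] F [ 0.   0.5 -0.3] j [ 0.01  0.28 -0.02  2.09  0.01  0.77  1.2 ] w 0.0004
r 0.2263 bearing -100.9 tip z 0.2468
lid [0.5323 0.1646] 0.08356144279241562 0.08572550528152756
R 87 [0.5311 0.2062 0.0989] [0.5188 0.2098 0.0974]
G 83 [0.5601 0.1954 0.1051] [0.5594 0.1955 0.1058]
W 79 [0.5317 0.1604 0.1193] [0.5321 0.1601 0.1199]
lid x yaw 69.1
lid [0.5315 0.1689] 0.08511558175086975 0.08543435779914554
R 118 [0.5282 0.2048 0.0942] [0.5369 0.1642 0.0972]
G 39 [0.5581 0.1978 0.106 ] [0.5589 0.1984 0.1061]
W 48 [0.5307 0.1651 0.1192] [0.529  0.1652 0.1194]
lid x yaw -241.2
tub [0.5239 0.2073] 448 [0.0236 0.0716 0.1149] [ 67 128 145  44  35  18   7   4]
clip 11 296 bearing -12.5 wide 161.9 ang 0.09 z 0.087 0.105 r (np.float64(0.002), np.float64(0.115))
clip -109 390 bearing -98.8 wide 98.4 ang 0.02 z 0.086 0.1 r (np.float64(0.001), np.float64(0.14))
clip 131 246 bearing 146.7 wide 2.4 ang 3.11 z 0.086 0.096 r (np.float64(0.003), np.float64(0.069))
```

View pics/s11c.png

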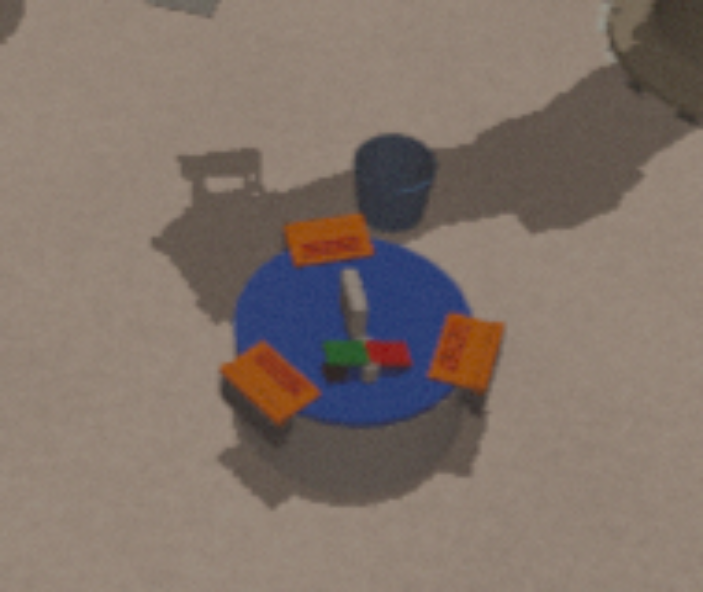

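View pics/cmp.png

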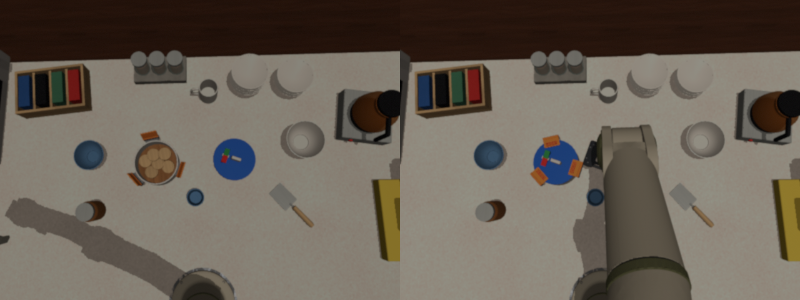

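Run:
```python
from meas import *
P,h=load('t11'); z=P[...,2]; c=np.array([.5323,.1646]); piv=c+.038*np.array([.342,.94]); yd=np.array([-.94,.342])
m=near(P,piv,.032)&(h[...,1]>130)&((h[...,0]<8)|(h[...,0]>172)|(abs(h[...,0]-60)<20))&(z>.09)&(z<.112)
q=P[m]; s=(q[:,:2]-piv)@yd; print('rocker',len(q),np.arctan(-np.polyfit(s,q[:,2],1)[0]).round(3))
for b in (11,131,251):
    e=np.array([np.cos(np.radians(b)),np.sin(np.radians(b))]); d=P[...,:2]-c; r=d@e; t=d@[-e[1],e[0]]
    q=(r>.064)&(r<.096)&(abs(t)<.026)&(z>.08)&(z<.13); print(b,q.sum(),'slope',np.polyfit(r[q],z[q],1)[0].round(3),'z',np.median(z[q]).round(4))
```

```text
rocker 169 0.216
11 294 slope 0.018 z 0.0913
131 308 slope 0.012 z 0.0916
251 308 slope 0.019 z 0.0914
```

Rocker is at +0.216 rad, the flaps are level at 91.4 mm, and the robot is clear. Handing in.

```bash
python3 -c "
from plant import ticket
print(ticket.hand_in())"
```

```text
the job is handed in; nothing more can be done
None
```

The tub is closed as asked, and I handed the job in at about 20.5 s of the 61 s allowed. I seated the lid first, then folded clips c, a and b in that order. Last, I pressed the red end of the rocker down to its stop and moved the arm clear.

| Check | Measured | Should be |
|---|---|---|
| Lid plate top | 86.3 mm after release, no tilt; 85.7 mm at the end | 86 mm |
| Clip flap tops | 91.3 to 91.6 mm, slope under 0.02 rad | 91.5 mm, level |
| Vent rocker | about +0.216 rad, green end up | +0.22 rad |

- **Bystanders:** the before and after top views show none of them moved. This was by eye only.
- **Forces:** the highest wrist force in the readings was about 29 N, while pressing clip c flat.
- **Disagreements:** the top and scene cameras differed by 2 to 4 mm in absolute position, so I placed the lid with the wrist camera. My tub-fitting script gave meaningless readings once the lid covered the rim. I ignored those and used direct flap height and slope fits instead.

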